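Open the child-safe cleaner jug in the cellar

TASK

Get the cleaner jug ready for pouring: take the blue dosing cup off its top and stand it, mouth down, on the green drip tray. Then press the jug's red safety cap down against its spring, twist it anticlockwise while it is pressed, and lift it straight off; finish while holding the cap level in the gripper, a few centimetres clear above the open neck. Leave the jam jar, the tin and the carton where they are.

Things in the scene. Friction and masses are not known exactly. Their poses are not given: they have to be found in the camera images.
- jug: White cleaner jug, 130 x 90 mm, 152 mm to its shoulder, in a wooden holder (160 x 120 mm, 36 mm high) screwed to the bench: it cannot move. Origin: on the bench under the neck's axis, z up. Its body reaches from x = -45 to +85 mm; the carrying handle lies at +x, at most 157 mm high.
- jug_mouth (a point): Centre of the jug's mouth, on the neck's top rim, 200 mm above the bench. The neck is 29 mm thick; two bayonet lugs on it reach 20 mm from the axis. Bayonet: press the cap 6 to 8 mm (under 4 mm does not clear the safety tab), keep it down and turn it anticlockwise seen from above by 60 to 100 degrees (best 75; under 50 the lugs still hold it; clockwise is barred), then lift straight up.
- cap: Red round safety cap, 53 mm diameter, 32 mm high, about 35 g, a white stripe along its x axis on top; at first under the dosing cup. Origin: centre of its open underside, z up. Locked, that is 182 mm above the bench (18 mm below the mouth), its x axis along the jug's. Grip its sides. A spring in the neck pushes it up with 7 N at rest, 11 to 12 N pressed 7 mm; it bottoms at 9 mm.
- cup: Blue dosing cup with white measuring marks round it, 62 mm outside diameter, 28 mm high, wall 2 mm, about 40 g, standing mouth down over the cap, its 4 mm floor resting on the cap's top, so that the lowest 8 mm of the cap show below it. Origin: centre of its mouth (the lower, open end), z up to its closed end.
- tray: Square green drip tray, 140 x 140 mm, fixed to the bench; its floor is 4 mm thick, its rim 4 mm wide and 9 mm high. Origin: centre of its underside, z up.
- seal (a joint): The spring-loaded grey seal stem in the neck, under the cap: 0 with the cap locked at rest, grows (m) as the cap is pressed down, to 0.009 at the bottom; -0.003 when the cap is off.
- jam_jar: Amber glass jam jar with a yellow lid, 66 mm diameter, 85 mm high, origin under its centre. To be left alone.
- tin: Food tin with an orange label, 72 mm diameter, 75 mm high, origin under its centre. To be left alone.
- carton: Cardboard carton 70 x 50 x 60 mm, origin under its centre. To be left alone.

How it is judged:
On the way, in this order (a step that is already met when the one before it is completed fails the run):
1. the dosing cup stands mouth down on the tray, let go, the cap still locked (z of cup in the frame of tray between 0.002 and 0.007 m and horizontal distance between cup and tray below 0.06 m and angle between cup's own z axis and vertical below 0.05 rad and contact force between cup and the fingers below 0.05 N and distance of cap from where it was at the start of the episode below 0.01 m), for 0.2 s.
2. the gripper holds the locked cap pressed down against its spring (value of joint seal above 0.004 m and angle between the x axis of cap and the x axis of jug, either way round below 0.35 rad and contact force between the fingers and cap above 1 N), for 0.05 s.
3. the cap is twisted past its safety tab while still down on the neck (angle between the x axis of cap and the x axis of jug, either way round above 0.75 rad and z of cap in the frame of jug_mouth below -0.012 m and contact force between the fingers and cap above 1 N), for 0.05 s.
At the end, for the whole second after the job is handed in: The gripper still holds the cap, at rest, level within 0.25 rad, its underside 20 to 120 mm above the jug's mouth and within 30 mm of its axis, not touching the jug; the dosing cup stands mouth down, flat on the tray's floor within its rim, at rest and not touched by the fingers (z of cap in the frame of jug_mouth between 0.02 and 0.12 m and horizontal distance between cap and jug_mouth below 0.03 m and angle between cap's own z axis and vertical below 0.25 rad and contact force between the fingers and cap above 1 N and contact force between cap and jug below 0.05 N and linear speed of cap below 0.03 m/s and value of joint seal below -0.001 m and z of cup in the frame of tray between 0.002 and 0.007 m and horizontal distance between cup and tray below 0.06 m and angle between cup's own z axis and vertical below 0.05 rad and contact force between cup and the fingers below 0.05 N and linear speed of cup below 0.02 m/s); the arm keeps its last pose, push and grip.
It fails at once if the jam jar is moved by more than 20 mm (distance of jam_jar from where it was at the start of the episode above 0.02 m).
It fails at once if the tin is moved by more than 20 mm (distance of tin from where it was at the start of the episode above 0.02 m).
It fails at once if the carton is moved by more than 20 mm (distance of carton from where it was at the start of the episode above 0.02 m).
It also fails if it takes over 54 s, if anything falls off the work surface, if the arm or the gripper's body presses on something with over 40 N, if the wrist force passes 120 N, or if a joint passes its speed limit or range.

ROBOT

A 6-joint arm with a two-finger parallel gripper is mounted at the origin on the work surface. World frame = base frame: x ahead of the robot, y to its left, z up, the work surface at z = 0. Lengths are in m, angles in rad, forces in N, time in s.
With the tool pointing down it reaches from about 0.375 to 0.9 m from the base axis. Payload 3.1 kg.
Tool frame: the origin (TCP) lies between the finger pads; the fingertips stand 17 mm ahead of it and the grasp point (between the pads) lies 2 mm behind it; z points along the fingers, y is the line along which they close (so a half turn about z gives the same grasp; the last joint's range is limited). The gripper opens to 85 mm and grips with 20 to 120 N. Pads are 22 mm wide; open, the fingers measure 114 mm over their backs; the gripper's body (76 mm by 85 mm) begins 54 mm behind the grasp point. The pads swing forward as they close: fully open they stand 13 mm farther back than shut.
Start: joints at [0.96, 0.527, 1.433, -0, 1.181, -0.178], TCP at [0.262, 0.567, 0.248] pointing down, gripper open.
Joint ranges: [-3.08, 3.08], [-0.75, 2.2], [0.22, 2.44], [-1.43, 4.57], [0, 2.65], [-2.85, 2.85]. Speed limits (rad/s): [2.79, 2.79, 3.14, 3.14, 3.14, 3.14].

INTERFACE

Orientations are given as a unit quaternion [x, y, z, w].
In Python, from station import sense, vision, order gives the robot as it stands.
- The arm moves only by the shell command python3 -m crank 'ROWS' [OPENING] [FORCE]. ROWS is JSON, a list of rows, each an object with "dp": the shift along the world's x, y, z in units of 30 mm (1.0 is 30 mm), a list of three; "angular": the turn, a rotation vector about the world's x, y, z in degrees, a list of three. In form: [{"dp": [dx, dy, dz], "angular": [ax, ay, az]}, ...]. A call has 1 to 20 rows; each row shifts and turns the commanded pose from where the row before left it; what a row does not reach is not made up. A row lasts 1/10 s, in which the tool goes at most 50 mm and 8.59 degrees, less where a joint would pass 70% of its speed; a pose out of reach is approached as far as the arm can. A call is refused whole if a number of a shift passes 1 or a number of a turn 8.59, either way. A call with a gripper value outside its range is refused whole. OPENING is the closure, from 0 (fully open) to 1 (shut), set as the call begins (- or left out, the last holds). The fingers move at their own pace and stop on an object; FORCE is the grip in N (left out, the last holds). Time passes only in rows, so rows that do not move let the fingers close. It gives the time, the measured TCP pose, the force, the opening and the grip force at its end, in the units of the state.
- sense(): the state, without advancing time (a new reading comes with each control period).
- vision.snapshot(name): name is "side" or "top" or "wrist"; returns a dict with "image" (420x560x3 uint8, blue, green, red), "range_z" (420x560 float32, m along the optical axis (not along the pixel's ray), 0 where there is no reading), "mtx" (3x3 intrinsics, pixels), "pose" (4x4, takes a point from camera to world coordinates); the wrist camera has in their place "mount" (4x4, takes a point from camera to tool coordinates, whose origin is the TCP and whose axes are the flange's). Camera axes: x right, y down, z forward; pixel columns grow to the right and rows downward; lengths in m; the calibration is good to about 2 mm. A picture is of the moment at which its call begins: read the wrist's pose just before it.
- order.sign_off(): hands the job in; it is judged then, once.
The state is a dict: "t": time; "q": joint angles; "qd": joint speeds; "tau": joint torques, N m; "tcp_pos": TCP position; "tool_rot": TCP orientation; "force": force on the tool from outside, world axes, zero at the start; "ft_torque": the same for the moment, N m; "finger_gap": opening from 0.0 (shut) to 1.0 (fully open); "gripper_force": force on a finger pad.
Only numpy, scipy, OpenCV 4.12 (cv2) and the standard library are available. Lean on these libraries where they do the work, as an engineer would, in place of code of your own. Each camera call takes 0.05 s, during which the arm holds its last target. There are 200 camera calls.

## Working session

There is one attempt and no reset: what is moved stays moved. The work goes in short steps, Python scripts to look and compute and a shell command to move; the robot and the scene stay as the last step left them, time stands still between calls to the robot, and variables do not carry over. Pictures are saved under pics/ and viewed, at most 10 in all, crops included, and the job is handed in when it is done.

```bash
ls; mkdir -p pics; python3 - <<'E'
from station import sense, vision
import cv2,numpy as np
s=sense(); print(s)
a=vision.snapshot("top"); b=vision.snapshot("side")
np.savez('top.npz',**a); np.savez('side.npz',**b)
cv2.imwrite('pics/top1.png',a['image']); cv2.imwrite('pics/side1.png',b['image'])
print(a['pose'],b['pose'],a['mtx'])
E
```

```text
pics
{'t': 0.0, 'q': array([ 9.59520708e-01,  5.28471897e-01,  1.43392639e+00, -1.58843670e-05,
        1.18139320e+00, -1.78508347e-01]), 'qd': array([ 0.00081683, -0.00160228,  0.00141075,  0.00058912, -0.00031602,
       -0.00059474]), 'tau': array([ 1.33772250e-03, -4.42352450e+01, -1.78028530e+01, -3.31629917e-05,
        8.26572912e-03,  2.60720111e-05]), 'tcp_pos': array([0.26169388, 0.56681345, 0.2473224 ]), 'tool_rot': array([ 2.14695921e-01,  9.76680323e-01, -1.01762959e-03, -4.16176160e-04]), 'force': array([-1.41057326,  0.02653662,  0.76118696]), 'ft_torque': array([-0.01276186, -0.00273419,  0.0364602 ]), 'gripper_force': 0.0, 'finger_gap': 0.999343230168094}
[[ 2.70037095e-02 -9.86426449e-01  1.61968083e-01  3.44705822e-01]
 [-9.99635072e-01 -2.65297603e-02  5.08864356e-03  1.65970072e-02]
 [-7.22598170e-04 -1.62046389e-01 -9.86782877e-01  1.41752618e+00]
 [ 0.00000000e+00  0.00000000e+00  0.00000000e+00  1.00000000e+00]] [[ 0.6971104  -0.36860485  0.61495329 -0.27633081]
 [-0.71692014 -0.36784111  0.59221485 -0.77262055]
 [ 0.00791184 -0.85371153 -0.5206861   0.84931668]
 [ 0.          0.          0.          1.        ]] [[491.38350317   0.         283.26457976]
 [  0.         491.38350317 207.57578526]
 [  0.           0.           1.        ]]
```

View pics/top1.png

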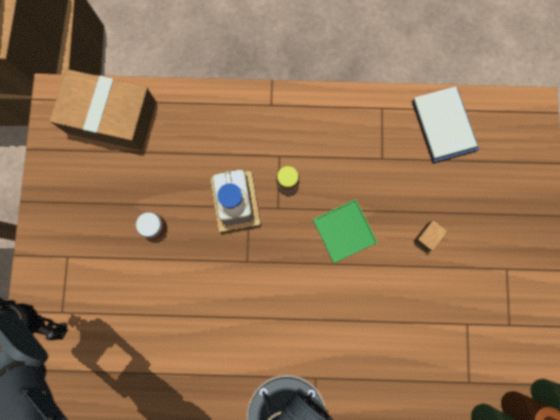

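View pics/side1.png

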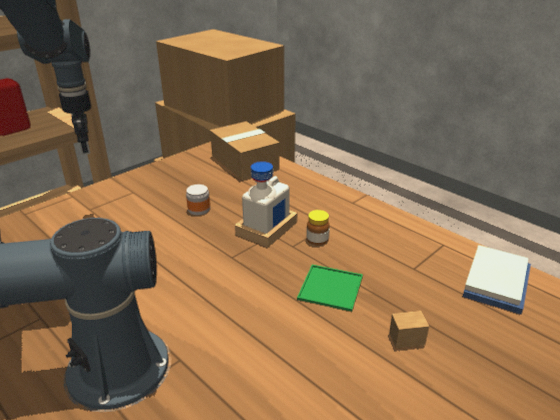

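The top view shows the blue cup on the jug at (230,196), the jam jar at (288,177), the green tray at (345,231), the tin at (148,224) and the carton at (431,236). The side view agrees: cup at (262,170), tray at (331,287). Next I'll measure them.

```bash
cat > h.py <<'E'
import cv2,numpy as np
def cloud(d,pose=None):
    P=d['pose'] if pose is None else pose; K=d['mtx']; Z=d['range_z']
    v,u=np.mgrid[:Z.shape[0],:Z.shape[1]]
    p=np.stack([(u-K[0,2])/K[0,0]*Z,(v-K[1,2])/K[1,1]*Z,Z],-1)
    return p@P[:3,:3].T+P[:3,3]
def plane(d,uv,z,pose=None):
    P=d['pose'] if pose is None else pose
    uv=np.atleast_2d(uv).astype(float)
    r=np.c_[uv,np.ones(len(uv))]@np.linalg.inv(d['mtx']).T@P[:3,:3].T
    return P[:3,3]+r*((z-P[2,3])/r[:,2])[:,None]
def big(m):
    c,_=cv2.findContours(m.astype(np.uint8),cv2.RETR_EXTERNAL,cv2.CHAIN_APPROX_NONE)
    return max(c,key=cv2.contourArea)
E
python3 - <<'E'
from h import *
for n in('top','side'):
    d=dict(np.load(n+'.npz')); H=cv2.cvtColor(d['image'],cv2.COLOR_BGR2HSV); C=cloud(d); h,s,v=[H[...,i].astype(int) for i in range(3)]
    print(n)
    for k,m in dict(blue=(h>105)&(h<125)&(s>150)&(v>80),green=(h>50)&(h<75)&(s>150),yel=(h>24)&(h<35)&(s>150)).items():
        c=big(m); mm=np.zeros(m.shape,np.uint8); cv2.drawContours(mm,[c],-1,1,-1)
        p=C[(mm>0)&(d['range_z']>0)]; top=p[p[:,2]>np.percentile(p[:,2],95)-.006]
        print(k,cv2.minAreaRect(c),'z',np.percentile(p[:,2],[5,50,95]).round(3),'topmean',top.mean(0).round(4),'ext',np.ptp(top,0).round(3))
        if k=='green':
            q=plane(d,cv2.boxPoints(cv2.minAreaRect(cv2.convexHull(c))),.009) if n=='top' else plane(d,cv2.approxPolyDP(c,8,True)[:,0],.009)
            print(q.round(4),q.mean(0).round(4),np.linalg.norm(q-np.roll(q,1,0),axis=1).round(3))
    # neighbours by height
    for nm,(x,y,r) in dict().items(): pass
    if n=='top':
        # holder: points z .03-.042 in neighbourhood of jug
        reg=(np.abs(C[...,2]-.036)<.006)&(d['range_z']>0)
        v_,u_=np.mgrid[:420,:560]; reg&=(u_>195)&(u_<275)&(v_>155)&(v_<245)
        r=cv2.minAreaRect(C[reg][:,:2].astype(np.float32)); print('holder',r,reg.sum())
        reg=(np.abs(C[...,2]-.152)<.006)&(u_>195)&(u_<275)&(v_>155)&(v_<245)
        r=cv2.minAreaRect(C[reg][:,:2].astype(np.float32)); print('shoulder',r,reg.sum())
        for nm,u0,u1,v0,v1 in(('tin',130,166,208,243),('carton',412,450,218,255)):
            p=C[v0:v1,u0:u1].reshape(-1,3); p=p[p[:,2]>.05]; print(nm,p.mean(0).round(3),np.ptp(p,0).round(3))
E
```

```text
top
blue ((229.5, 195.5), (21.0, 21.0), 90.0) z [0.214 0.218 0.222] topmean [0.5679 0.1572 0.2191] ext [0.054 0.054 0.008]
green ((549.0, 401.0), (0.0, 0.0), 0.0) z [0.096 0.096 0.096] topmean [ 0.0784 -0.6701  0.0956] ext [0. 0. 0.]
[[ 0.061  -0.7151  0.009 ]
 [ 0.061  -0.7151  0.009 ]
 [ 0.061  -0.7151  0.009 ]
 [ 0.061  -0.7151  0.009 ]] [ 0.061  -0.7151  0.009 ] [0. 0. 0. 0.]
yel ((546.0, 404.0), (0.0, 0.0), 0.0) z [0.162 0.162 0.162] topmean [ 0.0847 -0.6278  0.1623] ext [0. 0. 0.]
holder ((0.588238537311554, 0.16231659054756165), (0.15989801287651062, 0.12008260190486908), 11.676878929138184) 564
shoulder ((0.5854813456535339, 0.15194624662399292), (0.06983178108930588, 0.10698504745960236), 79.5831069946289) 130
tin [0.507 0.389 0.08 ] [0.2   0.412 1.367]
carton [ 0.5   -0.388  0.071] [0.2   0.45  1.367]
side
blue ((261.4794006347656, 166.95361328125), (12.488758087158203, 20.0023193359375), 66.03751373291016) z [0.213 0.215 0.217] topmean [0.5696 0.1543 0.2156] ext [0.062 0.063 0.006]
green ((329.4230651855469, 286.8846130371094), (58.05037307739258, 36.86983108520508), 11.309932708740234) z [-0.001  0.002  0.007] topmean [ 0.5128 -0.1579  0.0033] ext [0.182 0.184 0.01 ]
[[ 0.5424 -0.068   0.009 ]
 [ 0.4198 -0.132   0.009 ]
 [ 0.4813 -0.25    0.009 ]
 [ 0.6018 -0.1882  0.009 ]] [ 0.5113 -0.1596  0.009 ] [0.134 0.138 0.133 0.135]
yel ((318.0, 215.0), (10.0, 20.0), 90.0) z [0.079 0.083 0.085] topmean [0.654  0.0111 0.0829] ext [0.058 0.057 0.008]
```

Neck axis is about (0.569, 0.157), with the jug's x axis at a yaw of about 11.7°. The holder comes out at 160x120 mm, as specified. The tray is at about (0.511, -0.159). I'll move above the cup and look with the wrist camera.

```bash
python3 -m crank '[{"dp":[0,0,1],"angular":[0,0,0]},{"dp":[0,0,1],"angular":[0,0,0]},{"dp":[0.73,-0.98,0],"angular":[0,0,0]},{"dp":[0.73,-0.98,0],"angular":[0,0,0]},{"dp":[0.73,-0.98,0],"angular":[0,0,0]},{"dp":[0.73,-0.98,0],"angular":[0,0,0]},{"dp":[0.73,-0.98,0],"angular":[0,0,0]},{"dp":[0.73,-0.98,0],"angular":[0,0,0]},{"dp":[0.73,-0.98,0],"angular":[0,0,0]},{"dp":[0.73,-0.98,0],"angular":[0,0,0]},{"dp":[0.73,-0.98,0],"angular":[0,0,0]},{"dp":[0.73,-0.98,0],"angular":[0,0,0]},{"dp":[0.73,-0.98,0],"angular":[0,0,0]},{"dp":[0.73,-0.98,0],"angular":[0,0,0]},{"dp":[0.73,-0.98,0],"angular":[0,0,0]},{"dp":[0.73,-0.98,0],"angular":[0,0,0]},{"dp":[0,0,0],"angular":[0,0,0]},{"dp":[0,0,0],"angular":[0,0,0]},{"dp":[0,0,0],"angular":[0,0,0]}]' 0
cat > wl.py <<'E'
from h import *
from station import sense,vision
from scipy.spatial.transform import Rotation as R
def wrist(fn=None):
    s=sense(); d=vision.snapshot('wrist'); T=np.eye(4); T[:3,:3]=R.from_quat(s['tool_rot']).as_matrix(); T[:3,3]=s['tcp_pos']
    d['pose']=T@d['mount']
    if fn: cv2.imwrite(fn,d['image'])
    print('tcp',s['tcp_pos'].round(4),'F',s['force'].round(1),'gap',round(s['finger_gap'],3),'t',s['t'],'Z',T[:3,2].round(3),'Y',T[:3,1].round(3))
    return s,d
E
python3 - <<'E'
from wl import *
s,d=wrist('pics/w1.png'); np.savez('w1.npz',**d); print(d['mount'].round(3),d['mtx'][0,0])
H=cv2.cvtColor(d['image'],cv2.COLOR_BGR2HSV); C=cloud(d)
c=big(cv2.inRange(H,(105,150,60),(125,255,255))); print(cv2.boundingRect(c))
m=np.zeros(H.shape[:2],np.uint8); cv2.drawContours(m,[c],-1,1,-1)
p=C[(m>0)&(d['range_z']>0)]; t=p[np.abs(p[:,2]-.218)<.006]; print(np.percentile(p[:,2],[5,50,95]),t.mean(0),np.ptp(t,0), cv2.minEnclosingCircle(t[:,:2].astype(np.float32)))
E
```

```text
t: 2.0
tcp_pos: [0.5677, 0.1564, 0.3079]
tool_rot: [0.214, 0.977, -0.0, -0.001]
force: [-0.3, 0.8, -0.5]
finger_gap: 1.001
gripper_force: 0.0
tcp [0.5677 0.1564 0.3079] F [-0.3  0.8 -0.5] gap 1.001 t 2.0 Z [-0.002  0.    -1.   ] Y [ 0.419  0.908 -0.   ]
[[ 0.    -0.966 -0.258  0.066]
 [ 1.     0.    -0.    -0.   ]
 [ 0.    -0.258  0.966 -0.125]
 [ 0.     0.     0.     1.   ]] 304.3977061422337
(242, 177, 81, 80)
[0.21637801 0.21747173 0.21852992] [0.56782008 0.15944209 0.2174591 ] [0.06084673 0.06043706 0.00789085] ((0.5691166520118713, 0.1592867523431778), 0.030768675729632378)
```

View pics/w1.png

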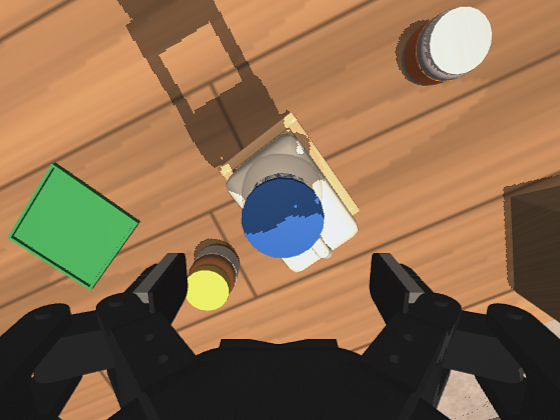

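The wrist view shows the blue cup centred at (283,217) and open fingertips near (178,256) and (380,256). The tray is at the left, around (75,225). I'll check how far the open tips reach and measure the tray a second time.

```bash
python3 - <<'E'
from h import *
d=dict(np.load('w1.npz')); C=cloud(d); M=d['mount']
Ct=cloud(d,M)
for u0,u1 in((150,190),(370,410)):
    p=Ct[245:300,u0:u1].reshape(-1,3); p=p[(p[:,2]<.06)&(p[:,2]>-.1)]; print('tip tool',p[p[:,2].argmax()].round(4),np.percentile(p[:,2],99).round(4),np.percentile(p[:,1],[2,98]).round(3))
H=cv2.cvtColor(d['image'],cv2.COLOR_BGR2HSV)
c=big(cv2.inRange(H,(50,100,60),(80,255,255))); q=cv2.approxPolyDP(cv2.convexHull(c),8,True)[:,0]
w=plane(d,q,.009); print(q.tolist(),w.round(3).tolist(),w.mean(0).round(4),np.linalg.norm(w-np.roll(w,1,0),axis=1).round(3))
E
```

```text
tip tool [ 0.0058 -0.0429  0.0052] 0.0037 [-0.053 -0.042]
tip tool [0.0053 0.043  0.0052] 0.0035 [0.042 0.053]
[[54, 163], [137, 222], [90, 289], [8, 238]] [[0.421, -0.119, 0.009], [0.543, -0.06, 0.009], [0.606, -0.183, 0.009], [0.485, -0.246, 0.009]] [ 0.5139 -0.1521  0.009 ] [0.142 0.136 0.139 0.137]
```

Open, the tips reach about 5 mm ahead of the TCP, so roughly 10 mm at a 62 mm gap. The tray is at (0.513, -0.155). I'll descend to TCP z 0.208 and grip the cup.

```bash
python3 -m crank '[{"dp":[0.03,0.05,-0.8],"angular":[0,0,0]},{"dp":[0,0,-0.8],"angular":[0,0,0]},{"dp":[0,0,-0.8],"angular":[0,0,0]},{"dp":[0,0,-0.5],"angular":[0,0,0]},{"dp":[0,0,-0.43],"angular":[0,0,0]},{"dp":[0,0,0],"angular":[0,0,0]},{"dp":[0,0,0],"angular":[0,0,0]}]' 0
python3 -m crank '[{"dp":[0,0,0],"angular":[0,0,0]},{"dp":[0,0,0],"angular":[0,0,0]},{"dp":[0,0,0],"angular":[0,0,0]},{"dp":[0,0,0],"angular":[0,0,0]},{"dp":[0,0,0],"angular":[0,0,0]},{"dp":[0,0,0],"angular":[0,0,0]},{"dp":[0,0,0],"angular":[0,0,0]},{"dp":[0,0,0],"angular":[0,0,0]}]' 1 30
```

```text
t: 2.75
tcp_pos: [0.5696, 0.1579, 0.2088]
tool_rot: [0.214, 0.977, 0.0, 0.0]
force: [-0.2, 0.1, -0.3]
finger_gap: 0.995
gripper_force: 0.0
t: 3.55
tcp_pos: [0.5703, 0.1575, 0.2096]
tool_rot: [0.215, 0.977, 0.001, 0.001]
force: [-1.2, 1.0, 6.3]
finger_gap: 0.717
gripper_force: 32.2
```

```bash
python3 -m crank '[{"dp":[0,0,0.3],"angular":[0,0,0]},{"dp":[0,0,0.4],"angular":[0,0,0]},{"dp":[0,0,0.6],"angular":[0,0,0]},{"dp":[0,0,0.8],"angular":[0,0,0]},{"dp":[0,0,0.8],"angular":[0,0,0]},{"dp":[0,0,0.3],"angular":[0,0,0]},{"dp":[0,0,0],"angular":[0,0,0]},{"dp":[0,0,0],"angular":[0,0,0]}]'
python3 - <<'E'
from wl import *
s,d=wrist('pics/w2.png'); Ct=cloud(d,d['mount'])
H=cv2.cvtColor(d['image'],cv2.COLOR_BGR2HSV); c=big(cv2.inRange(H,(105,150,40),(125,255,255))); print(cv2.boundingRect(c))
m=np.zeros(H.shape[:2],np.uint8); cv2.drawContours(m,[c],-1,1,-1); p=cloud(d)[(m>0)&(d['range_z']>0)]; zt=np.percentile(p[:,2],90); t=p[p[:,2]>zt-.004]
print('z',np.percentile(p[:,2],[2,50,98]).round(4)); A=np.c_[t[:,:2],np.ones(len(t))]; print('tilt',np.linalg.lstsq(A,t[:,2],rcond=None)[0].round(3), cv2.minEnclosingCircle(t[:,:2].astype(np.float32)))
for u0,u1 in((180,283),(284,390)):
    q=Ct[200:330,u0:u1].reshape(-1,3); q=q[(q[:,2]<.06)&(q[:,2]>-.1)]; print(q[q[:,2].argmax()].round(4))
E
```

```text
t: 4.35
tcp_pos: [0.5689, 0.1571, 0.3037]
tool_rot: [0.215, 0.977, -0.0, -0.001]
force: [-0.1, 0.3, -0.7]
finger_gap: 0.72
gripper_force: 33.1
tcp [0.5689 0.1571 0.3037] F [-0.1  0.3 -0.7] gap 0.72 t 4.35 Z [-0.002 -0.    -1.   ] Y [ 0.419  0.908 -0.001]
(207, 208, 144, 136)
z [0.3082 0.3113 0.3126]
tilt [-0.005 -0.009  0.316] ((0.5673457980155945, 0.1577509641647339), 0.03140465170145035)
[ 0.0296 -0.0126  0.0208]
[0.0292 0.0131 0.0204]
```

View pics/w2.png

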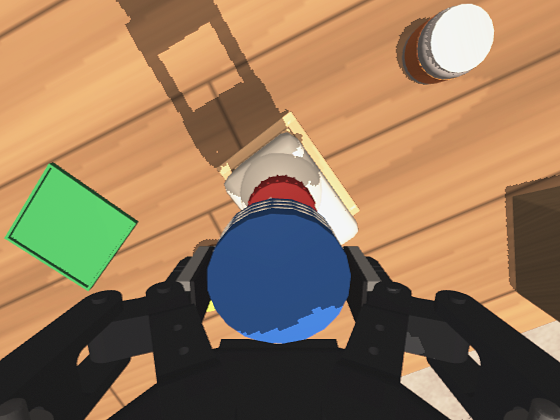

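Held level: the cup fills (207–351, 208–344), and the red cap is uncovered at (280,195). The cup's mouth is 20 mm below the TCP. I'll carry it to the tray and stop about 6 mm above its floor.

```bash
python3 -m crank '[{"dp":[-0.17,-0.95,0],"angular":[0,0,0]},{"dp":[-0.17,-0.95,0],"angular":[0,0,0]},{"dp":[-0.17,-0.95,0],"angular":[0,0,0]},{"dp":[-0.17,-0.95,0],"angular":[0,0,0]},{"dp":[-0.17,-0.95,0],"angular":[0,0,0]},{"dp":[-0.17,-0.95,0],"angular":[0,0,0]},{"dp":[-0.17,-0.95,0],"angular":[0,0,0]},{"dp":[-0.17,-0.95,0],"angular":[0,0,0]},{"dp":[-0.17,-0.95,0],"angular":[0,0,0]},{"dp":[-0.17,-0.95,0],"angular":[0,0,0]},{"dp":[-0.17,-0.9,0],"angular":[0,0,0]},{"dp":[0,0,0],"angular":[0,0,0]}]'
python3 -m crank '[{"dp":[0,0,-1],"angular":[0,0,0]},{"dp":[0,0,-1],"angular":[0,0,0]},{"dp":[0,0,-1],"angular":[0,0,0]},{"dp":[0,0,-1],"angular":[0,0,0]},{"dp":[0,0,-1],"angular":[0,0,0]},{"dp":[0,0,-1],"angular":[0,0,0]},{"dp":[0,0,-1],"angular":[0,0,0]},{"dp":[0,0,-1],"angular":[0,0,0]},{"dp":[0,0,-0.7],"angular":[0,0,0]},{"dp":[0,0,-0.4],"angular":[0,0,0]},{"dp":[0,0,0],"angular":[0,0,0]},{"dp":[0,0,0],"angular":[0,0,0]},{"dp":[0,0,0],"angular":[0,0,0]}]'
```

```text
t: 5.6
tcp_pos: [0.5126, -0.1576, 0.3029]
tool_rot: [0.217, 0.976, -0.0, -0.001]
force: [-0.1, 0.3, -0.5]
finger_gap: 0.719
gripper_force: 33.1
t: 6.9
tcp_pos: [0.5142, -0.1549, 0.0324]
tool_rot: [0.215, 0.977, -0.0, 0.001]
force: [-0.2, -0.4, -0.0]
finger_gap: 0.723
gripper_force: 33.1
```

```bash
python3 -m crank '[{"dp":[0,0,-0.13],"angular":[0,0,0]},{"dp":[0,0,-0.07],"angular":[0,0,0]},{"dp":[0,0,-0.05],"angular":[0,0,0]},{"dp":[0,0,-0.04],"angular":[0,0,0]},{"dp":[0,0,0],"angular":[0,0,0]},{"dp":[0,0,0],"angular":[0,0,0]}]'
```

```text
t: 7.5
tcp_pos: [0.5137, -0.1548, 0.0239]
tool_rot: [0.215, 0.977, -0.0, 0.0]
force: [-2.2, 0.8, 8.6]
finger_gap: 0.719
gripper_force: 33.6
```

```bash
python3 -m crank '[{"dp":[0,0,0],"angular":[0,0,0]},{"dp":[0,0,0],"angular":[0,0,0]},{"dp":[0,0,0],"angular":[0,0,0]},{"dp":[0,0,0],"angular":[0,0,0]},{"dp":[0,0,0],"angular":[0,0,0]},{"dp":[0,0,0],"angular":[0,0,0]},{"dp":[0,0,0.5],"angular":[0,0,0]},{"dp":[0,0,0.8],"angular":[0,0,0]},{"dp":[0,0,1],"angular":[0,0,0]},{"dp":[0,0,1],"angular":[0,0,0]},{"dp":[0,0,1],"angular":[0,0,0]},{"dp":[0,0,0],"angular":[0,0,0]},{"dp":[0,0,0],"angular":[0,0,0]}]' 0
python3 - <<'E'
from wl import *
s,d=wrist('pics/w3.png')
H=cv2.cvtColor(d['image'],cv2.COLOR_BGR2HSV); c=big(cv2.inRange(H,(105,150,40),(125,255,255))); print(cv2.boundingRect(c))
m=np.zeros(H.shape[:2],np.uint8); cv2.drawContours(m,[c],-1,1,-1); p=cloud(d)[(m>0)&(d['range_z']>0)]; zt=np.percentile(p[:,2],90); t=p[p[:,2]>zt-.004]
print('z',np.percentile(p[:,2],[2,50,98]).round(4)); A=np.c_[t[:,:2],np.ones(len(t))]; print('tilt',np.linalg.lstsq(A,t[:,2],rcond=None)[0].round(3), cv2.minEnclosingCircle(t[:,:2].astype(np.float32)))
E
```

```text
t: 8.8
tcp_pos: [0.5136, -0.1548, 0.1522]
tool_rot: [0.215, 0.977, -0.0, 0.001]
force: [0.2, -0.2, -0.4]
finger_gap: 0.997
gripper_force: 0.0
tcp [ 0.5136 -0.1548  0.1522] F [ 0.2 -0.2 -0.4] gap 0.997 t 8.8 Z [ 0.001 -0.001 -1.   ] Y [ 0.419  0.908 -0.   ]
(242, 169, 73, 72)
z [0.03   0.0314 0.0328]
tilt [-0.    -0.     0.031] ((0.5115883946418762, -0.15406058728694916), 0.03068489208817482)
```

View pics/w3.png

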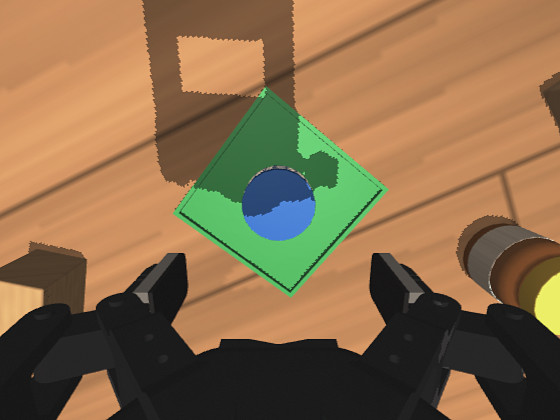

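The cup stands flat, centred on the tray at pixel (279,205), with its top at z 0.031–0.032. Going back to the cap.

```bash
python3 -m crank '[{"dp":[0,0,1],"angular":[0,0,0]},{"dp":[0,0,1],"angular":[0,0,0]},{"dp":[0,0,1],"angular":[0,0,0]},{"dp":[0,0,1],"angular":[0,0,0]},{"dp":[0,0,0.9],"angular":[0,0,0]},{"dp":[0.17,0.95,0],"angular":[0,0,0]},{"dp":[0.17,0.95,0],"angular":[0,0,0]},{"dp":[0.17,0.95,0],"angular":[0,0,0]},{"dp":[0.17,0.95,0],"angular":[0,0,0]},{"dp":[0.17,0.95,0],"angular":[0,0,0]},{"dp":[0.17,0.95,0],"angular":[0,0,0]},{"dp":[0.17,0.95,0],"angular":[0,0,0]},{"dp":[0.17,0.95,0],"angular":[0,0,0]},{"dp":[0.17,0.95,0],"angular":[0,0,0]},{"dp":[0.17,0.95,0],"angular":[0,0,0]},{"dp":[0.15,0.92,0],"angular":[0,0,0]},{"dp":[0,0,0],"angular":[0,0,0]},{"dp":[0,0,0],"angular":[0,0,0]},{"dp":[0,0,0],"angular":[0,0,0]}]'
python3 - <<'E'
from wl import *
s,d=wrist('pics/w4.png')
I=d['image'];H=cv2.cvtColor(I,cv2.COLOR_BGR2HSV); C=cloud(d)
m=cv2.inRange(H,(0,120,60),(8,255,255))|cv2.inRange(H,(170,120,60),(180,255,255)); m[:150]=0
c=big(m); h=cv2.convexHull(c); print(cv2.boundingRect(h)); f=np.zeros(H.shape[:2],np.uint8); cv2.drawContours(f,[h],-1,1,-1)
p=C[(f>0)&(d['range_z']>0)]; print(np.percentile(p[:,2],[5,50,95]).round(4)); t=p[np.abs(p[:,2]-.214)<.005]; print(t.mean(0),cv2.minEnclosingCircle(t[:,:2].astype(np.float32)))
w=(f>0)&(H[...,1]<90)&(np.abs(C[...,2]-.214)<.005); q=C[w][:,:2]; vx=np.linalg.svd(q-q.mean(0))[2][0]; print('stripe',q.mean(0),len(q),np.degrees(np.arctan2(vx[1],vx[0])))
cv2.imwrite('pics/w4.png',cv2.resize(I[100:320,150:420],None,fx=2,fy=2))
E
```

```text
t: 10.75
tcp_pos: [0.5684, 0.157, 0.2975]
tool_rot: [0.215, 0.977, -0.001, -0.001]
force: [-0.8, 0.0, 0.1]
finger_gap: 1.0
gripper_force: 0.0
tcp [0.5684 0.157  0.2975] F [-0.8  0.   0.1] gap 1.0 t 10.75 Z [-0.003 -0.001 -1.   ] Y [ 0.42   0.908 -0.002]
(245, 177, 74, 77)
[0.1968 0.2134 0.2146]
[0.56687984 0.16021328 0.21343892] ((0.5675303936004639, 0.15964564681053162), 0.02681693062186241)
stripe [0.56846943 0.16017096] 404 15.287392885748627
```

View pics/w4.png

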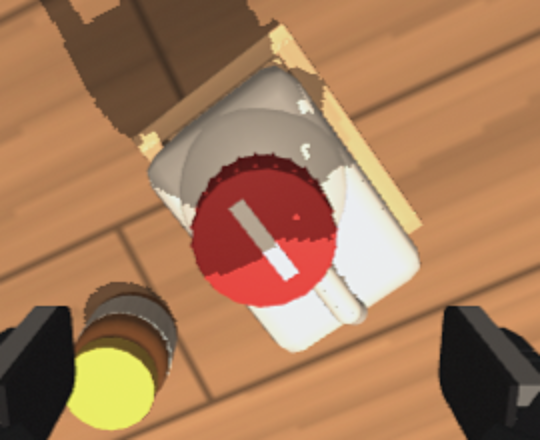

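The crop shows the red cap at (265,230), its white stripe along the jug's x axis (measured 11–15°). Cap centre is about (0.568, 0.1588) with its top at z 0.2134, as expected. I'll descend and grip at 90 N.

```bash
python3 -m crank '[{"dp":[0,0.05,-0.8],"angular":[0,0,0]},{"dp":[0,0,-0.8],"angular":[0,0,0]},{"dp":[0,0,-0.8],"angular":[0,0,0]},{"dp":[0,0,-0.6],"angular":[0,0,0]},{"dp":[0,0,-0.5],"angular":[0,0,0]},{"dp":[0,0,0],"angular":[0,0,0]},{"dp":[0,0,0],"angular":[0,0,0]}]' 0
python3 -m crank '[{"dp":[0,0,0],"angular":[0,0,0]},{"dp":[0,0,0],"angular":[0,0,0]},{"dp":[0,0,0],"angular":[0,0,0]},{"dp":[0,0,0],"angular":[0,0,0]},{"dp":[0,0,0],"angular":[0,0,0]},{"dp":[0,0,0],"angular":[0,0,0]},{"dp":[0,0,0],"angular":[0,0,0]},{"dp":[0,0,0],"angular":[0,0,0]},{"dp":[0,0,0],"angular":[0,0,0]}]' 1 90
```

```text
t: 11.5
tcp_pos: [0.5692, 0.1585, 0.1938]
tool_rot: [0.215, 0.977, -0.0, -0.0]
force: [0.4, 0.2, -0.1]
finger_gap: 0.998
gripper_force: 0.0
t: 12.4
tcp_pos: [0.5696, 0.1592, 0.1954]
tool_rot: [0.215, 0.977, -0.0, 0.001]
force: [-0.9, -2.2, 4.9]
finger_gap: 0.604
gripper_force: 92.5
```

```bash
python3 -m crank '[{"dp":[0,0,-0.08],"angular":[0,0,0]},{"dp":[0,0,-0.08],"angular":[0,0,0]},{"dp":[0,0,-0.08],"angular":[0,0,0]},{"dp":[0,0,0],"angular":[0,0,0]},{"dp":[0,0,0],"angular":[0,0,0]},{"dp":[0,0,0],"angular":[0,0,0]}]'; python3 -c "
from station import sense
s=sense();print(s['tcp_pos'],s['force'])"
```

```text
t: 13.0
tcp_pos: [0.5697, 0.1592, 0.1891]
tool_rot: [0.214, 0.977, 0.0, 0.001]
force: [-2.8, -1.8, 10.4]
finger_gap: 0.607
gripper_force: 92.8
[0.56967364 0.15919037 0.18912663] [-2.82395254 -1.7882792  10.40916987]
```

```bash
python3 -m crank '[{"dp":[0,0,-0.05],"angular":[0,0,0]},{"dp":[0,0,0],"angular":[0,0,0]},{"dp":[0,0,0],"angular":[0,0,0]},{"dp":[0,0,0],"angular":[0,0,0]}]'; python3 -c "
from station import sense
s=sense();print(s['tcp_pos'],s['force'])"
```

```text
t: 13.4
tcp_pos: [0.5697, 0.1592, 0.1878]
tool_rot: [0.215, 0.977, 0.0, 0.001]
force: [-3.8, -1.4, 11.1]
finger_gap: 0.602
gripper_force: 92.9
[0.56966156 0.15917947 0.18776916] [-3.83983378 -1.36351381 11.05246636]
```

```bash
python3 -m crank '[{"dp":[0,0,0],"angular":[0,0,5]},{"dp":[0,0,0],"angular":[0,0,5]},{"dp":[0,0,0],"angular":[0,0,5]},{"dp":[0,0,0],"angular":[0,0,5]},{"dp":[0,0,0],"angular":[0,0,5]},{"dp":[0,0,0],"angular":[0,0,5]},{"dp":[0,0,0],"angular":[0,0,5]},{"dp":[0,0,0],"angular":[0,0,5]},{"dp":[0,0,0],"angular":[0,0,5]},{"dp":[0,0,0],"angular":[0,0,5]},{"dp":[0,0,0],"angular":[0,0,5]},{"dp":[0,0,0],"angular":[0,0,5]},{"dp":[0,0,0],"angular":[0,0,5]},{"dp":[0,0,0],"angular":[0,0,5]},{"dp":[0,0,0],"angular":[0,0,6]},{"dp":[0,0,0],"angular":[0,0,0]},{"dp":[0,0,0],"angular":[0,0,0]},{"dp":[0,0,0],"angular":[0,0,0]}]'; python3 - <<'E'
from wl import *
s,d=wrist('pics/w5.png'); print(s['ft_torque'])
I=d['image'];H=cv2.cvtColor(I,cv2.COLOR_BGR2HSV); C=cloud(d)
m=cv2.inRange(H,(0,120,40),(8,255,255))|cv2.inRange(H,(170,120,40),(180,255,255)); m[:150]=0
f=np.zeros(H.shape[:2],np.uint8); cv2.drawContours(f,[cv2.convexHull(big(m))],-1,1,-1)
p=C[(f>0)&(d['range_z']>0)]; zt=np.median(p[:,2]); print('z',zt)
w=(f>0)&(H[...,1]<90)&(np.abs(C[...,2]-zt)<.004); q=C[w][:,:2]; vx=np.linalg.svd(q-q.mean(0))[2][0]; print('stripe',q.mean(0),len(q),np.degrees(np.arctan2(vx[1],vx[0])))
E
```

```text
t: 15.2
tcp_pos: [0.5707, 0.1599, 0.1881]
tool_rot: [-0.432, 0.902, -0.001, 0.003]
force: [-0.8, 1.0, 11.8]
finger_gap: 0.604
gripper_force: 92.9
tcp [0.5707 0.1599 0.1881] F [-0.8  1.  11.8] gap 0.604 t 15.2 Z [ 0.006  0.001 -1.   ] Y [-0.78   0.626 -0.004]
[0.10774772 0.24836678 0.02695431]
z 0.20603972772009946
stripe [0.56931182 0.1594246 ] 1201 90.98218854078954
```

View pics/w5.png

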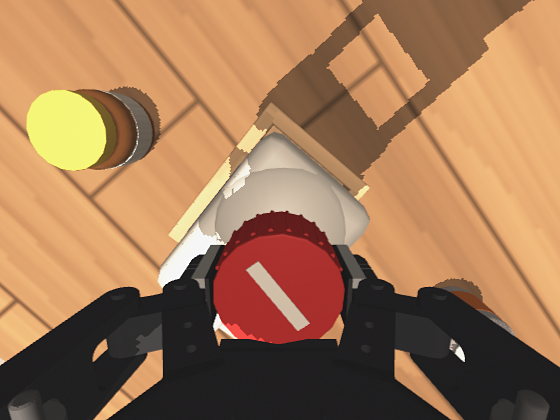

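The stripe, at (278,295), has turned from about 13° to 91°, and the cap top is at z 0.206, so it is still pressed about 7 mm. Lifting straight up.

```bash
python3 -m crank '[{"dp":[0,0,0.15],"angular":[0,0,0]},{"dp":[0,0,0.15],"angular":[0,0,0]},{"dp":[0,0,0.2],"angular":[0,0,0]},{"dp":[0,0,0.3],"angular":[0,0,0]},{"dp":[0,0,0.4],"angular":[0,0,0]},{"dp":[0,0,0.5],"angular":[0,0,0]},{"dp":[0,0,0.5],"angular":[0,0,0]},{"dp":[0,0,0.5],"angular":[0,0,0]},{"dp":[0,0,0.3],"angular":[0,0,0]},{"dp":[0,0,0],"angular":[0,0,0]},{"dp":[0,0,0],"angular":[0,0,0]},{"dp":[0,0,0],"angular":[0,0,0]},{"dp":[0,0,0],"angular":[0,0,0]},{"dp":[0,0,0],"angular":[0,0,0]}]'; python3 - <<'E'
from wl import *
s,d=wrist('pics/w6.png')
I=d['image'];H=cv2.cvtColor(I,cv2.COLOR_BGR2HSV); C=cloud(d)
m=cv2.inRange(H,(0,120,40),(8,255,255))|cv2.inRange(H,(170,120,40),(180,255,255)); m[:150]=0
f=np.zeros(H.shape[:2],np.uint8); cv2.drawContours(f,[cv2.convexHull(big(m))],-1,1,-1)
p=C[(f>0)&(d['range_z']>0)]; zt=np.median(p[:,2]); t=p[abs(p[:,2]-zt)<.006]; A=np.c_[t[:,:2],np.ones(len(t))]
print('z',zt,t.mean(0),'tilt',np.linalg.lstsq(A,t[:,2],rcond=None)[0].round(3))
cv2.imwrite('pics/s2.png',vision.snapshot('side')['image'])
E
```

```text
t: 16.65
tcp_pos: [0.5687, 0.1593, 0.2743]
tool_rot: [-0.432, 0.902, 0.0, -0.001]
force: [-0.3, 0.3, -0.9]
finger_gap: 0.606
gripper_force: 93.5
tcp [0.5687 0.1593 0.2743] F [-0.3  0.3 -0.9] gap 0.606 t 16.65 Z [-0.001 -0.    -1.   ] Y [-0.779  0.627  0.001]
z 0.29223240313395193 [0.56512356 0.15672519 0.2921877 ] tilt [0.01  0.016 0.284]
```

View pics/w6.png

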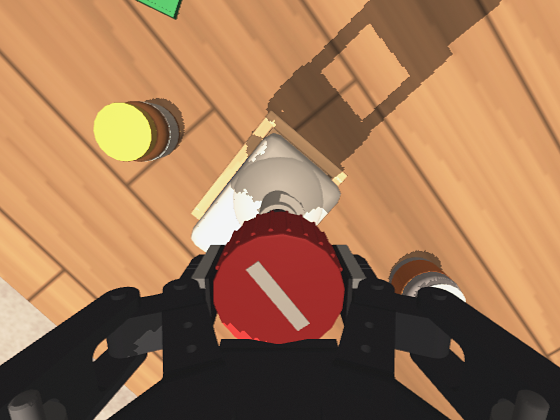

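View pics/s2.png

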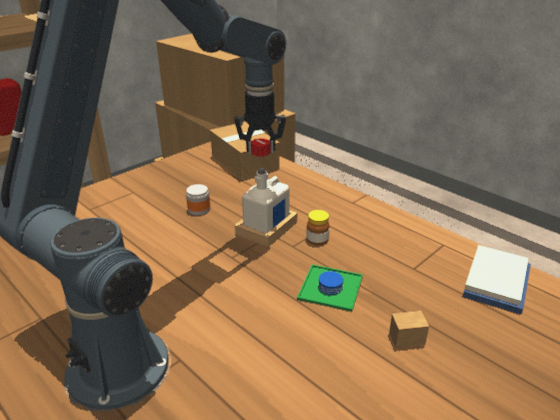

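The wrist view shows the cap still gripped and level at (278,285), with the bare neck behind it at (280,205). The side view shows the cap at (261,147) above the open neck at (262,178), and the cup on the tray at (330,283). The neighbours haven't moved. The cap's underside is at about 0.260 m, 60 mm above the mouth, so I'm handing in.

```bash
python3 -c "
from station import order
print(order.sign_off())"
```

```text
the job is handed in; nothing more can be done
None
```

I handed the job in after about 17 s of robot time: the cup stands mouth down on the tray, and the gripper holds the unlocked cap level about 60 mm above the open neck; the sign-off gave no verdict.

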